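# Start a self-tapping screw with the square-socket driver

## Robot

A 6-joint arm with a two-finger parallel gripper is mounted at the origin on a cart in front of the work surface, level with it; the furniture and walls round the work are solid. World frame = base frame: x ahead of the robot, y to its left, z up, the work surface at z = 0. Lengths are in m, angles in degrees, forces in N, time in s.
With the tool pointing down it reaches from about 0.35 to 0.775 m from the base axis. Payload 7.3 kg.
Tool frame: the origin (TCP) lies between the finger pads; the fingertips stand finger_overhang ahead of it and the grasp point (between the pads) lies 5 mm behind it (finger_overhang is the distance from the TCP to the fingertips, in m); x points along the fingers, z is the direction in which the jaws open and shut, and the axes are right-handed (so a half turn about x gives the same grasp; the last joint's range is limited). The gripper opens to 92 mm and grips with 3 to 60 N. Pads are 19 mm wide; open, the fingers measure 130 mm over their backs; the gripper's body (75 mm by 190 mm) begins 47 mm behind the grasp point.
Start: joints at [-73.797, 19.595, 87.324, -0, 73.075, -8.365], TCP at [0.218, -0.477, 0.241] pointing down, gripper open.
Joint ranges: [-145.02, 145.02], [-44.19, 115.74], [2.07, 154.8], [-57.11, 237.11], [16.16, 152.29], [-177.93, 177.93]. Speed limits (degrees/s): [147.25, 147.25, 180, 180, 180, 180].

## Interface

Orientations are given as [roll, pitch, yaw] about the fixed x, y, z axes, in that order (R = Rz(yaw) Ry(pitch) Rx(roll)).
In Python, from workcell import * gives the robot as it stands.
- The arm moves only by the tool step_arm, never from a script. Its argument "commands" is one flat list of numbers, 6 for each row, row after row: the shift along the world's x, y, z normalised to -1 to 1, where 1 is 0.5 m, then the turn, a rotation vector about the world's x, y, z normalised to -1 to 1, where 1 is 60 degrees. A call has 1 to 8 rows; each row shifts and turns the pose as measured when the row begins; what a row does not reach is not made up. A row lasts 1/12 s, in which the tool goes at most 41.7 mm and 7.16 degrees, less where a joint would pass 70% of its speed; a pose out of reach is approached as far as the arm can. A call with a number of a shift or a turn outside -1 to 1 is refused whole. A call with a gripper value outside its range is refused whole. "gripper" is the gripper command: -1 is fully open, 1 is shut, values between are in proportion, set as the call begins (left out, the last holds). The fingers move at their own pace and stop on an object; "newtons" is the grip in N (left out, the last holds). Time passes only in rows, so rows that do not move let the fingers close. It gives the time, the measured TCP pose, the force and the opening at its end, in the units of the state.
- get_state(): the state, without advancing time (a new reading comes with each control period).
- get_image(name): name is "scene" or "side" or "wrist"; returns a dict with "pixels" (420x560x3 uint8, red, green, blue), "fovy" (degrees; the focal length in pixels is half the picture's height over the tangent of half this angle, whatever the lens; pixels are square), "cx", "cy" (the principal point, pixels), "R" (3x3) and "t" (3): a world point X has camera coordinates R X + t; the wrist camera has in their place "T_tool_cam" (4x4, takes a point from camera to tool coordinates, whose origin is the TCP and whose axes are the tool frame's). Camera axes: x right, y down, z forward; pixel columns grow to the right and rows downward; lengths in m; the calibration is good to about 2 mm. The wrist camera is an equidistant fisheye: a pixel r from the principal point sees the ray r / f radians off the axis. A picture is of the moment at which its call begins: read the wrist's pose just before it. There is no depth.
- job_done(): hands the job in, once; it reports no verdict.
The state is a dict: "time": time; "joints": joint angles; "joint_velocities": joint speeds; "tau": joint torques, N m; "tcp_pos": TCP position; "orientation": TCP orientation; "ft_force": force on the tool from outside, world axes, zero at the start; "wrist_torque": the same for the moment, N m; "gripper_width": finger opening in m.
Only numpy, scipy, OpenCV 4.12 (cv2) and the standard library are available. Lean on these libraries where they do the work, as an engineer would, in place of code of your own. Each camera call takes 0.05 s, during which the arm holds its last target. There are 200 camera calls.

## Task

Take the square-socket driver from its wooden stand, fit it over the square head of the self-tapping screw that stands in the bracket's panel, and press down firmly while turning clockwise (seen from above), in as many strokes as it needs, until the screw's washer is down on the panel. Do not press on the screw with more than about 25 N, for the panel is thin, and do not turn the screw with the fingers. Then stand the driver back in its stand, let go, and leave everything else on the bench alone.

Things in the scene. Friction and masses are not known exactly. Their poses are not given: they have to be found in the camera images.
- driver_grip (a point): Middle of the loose driver's black square handle (30 x 30 mm, 66 mm long, half above and half below this point). z up along the driver, x and y square to the handle's sides. Driver 160 g, 112 mm long. It can be let go while on the screw: it stays standing.
- stand_well (a point): Centre of the mouth of the square well (30 x 30 mm, 24 mm deep, floor 6 mm above the bench) in the top of the wooden stand (85 x 85 x 30 mm, fixed). x and y along its sides. The driver stands in it, socket down, with its handle's sides roughly parallel to the stand's.
- bracket: Sheet-steel bracket (116 x 129 x 52 mm, fixed to the bench), origin under its centre, z up; a thin springy panel is its top.
- screw: The self-tapping screw with square head and washer, upright in the panel's middle. Origin on its axis, level with the panel's top at the start (52 mm above the bench); moves with the screw. Washer 27 mm across, 3 mm thick, its underside 7 mm above this point; above it the square head, 16 x 16 mm, 13 mm tall, its top 3 mm narrowed to 12.5 mm.
- screw_top (a point): Centre of the top of the screw's square head, 23 mm above the screw's origin, 75 mm above the bench at the start; x and y along the head's sides, turns and sinks with the screw.
- screw_feed (a joint): How far the screw has sunk, m: 0 at first, 0.007 with the washer down. It sinks only while pressed and turned clockwise at once: about 2 to 5 mm per rad at 15 N (hidden friction), less with less, nothing under about 6 N. Pressing alone (up to the limit) or turning alone does nothing. The turning torque is 0.1 to 0.3 N m. It stays down when let go.
- stand: The wooden stand, origin under its centre.
- driver: The driver; origin at the middle of the socket's mouth, 78 mm below driver_grip, same axes. Socket: 26.4 mm square outside, 20 mm tall; inside 18.4 x 18.4 mm, sides parallel to the handle's, slight lead-in, 10.5 mm deep; its flat ceiling (67.5 mm below driver_grip) bears on the screw's head.
- parts_tub: bystander: small round tub of screws, 68 mm across, 36 mm high
- pliers: bystander: pliers, 170 mm long, lying
- tape_roll: bystander: roll of masking tape, 98 mm across, lying
- spool: bystander: spool of solder, 60 mm across, 47 mm high
- tape_rule: bystander: tape measure, 61 mm high
- panel_mid (a point): Middle of the panel's top face, where the screw goes in; 52 mm above the bench unloaded. It sags 1 mm for each 10 N pressed straight down on the screw and springs back; at 28 N (2.8 mm) it would be bent.
Mind the look-alikes: they are no part of the job. What is meant by the driver is not purple or red, and is the larger of those in its own colour.

How it is judged (in metres and radians):
On the way, in this order (a step that is already met when the one before it is completed fails the run):
1. the driver is fitted over the screw's head (horizontal distance between driver and screw below 0.004 m and z of driver in the frame of screw below 0.0155 m and angle between driver's own z axis and vertical below 0.12 rad), for 0.1 s.
2. the screw is driven until its washer is down on the panel (value of joint screw_feed above 0.006 m), for 0.1 s.
At the end, for the whole second after the job is handed in: The screw has sunk by more than 6 of its 7 mm, and the driver stands upright (within 0.15 rad) and still in the stand's well, released (value of joint screw_feed above 0.006 m and horizontal distance between driver and stand below 0.008 m and z of driver in the frame of stand below 0.012 m and angle between driver's own z axis and vertical below 0.15 rad and linear speed of driver below 0.02 m/s); the robot touches nothing.
It fails at once if the panel is pressed down by more than 2.8 mm, that is with more than 28 N (z of panel_mid in the frame of bracket below 0.0492 m).
It fails at once if the fingers push on or turn the screw (contact force between the fingers and screw above 2 N).
It fails at once if a bystander is shifted by more than 25 mm (distance of any of parts_tub, pliers, tape_roll, spool, tape_rule from where it was at the start of the episode above 0.025 m).
It also fails if it takes over 70 s, if anything falls off the work surface, if the arm or the gripper's body presses on something with over 40 N, if the wrist force passes 120 N, or if a joint passes its speed limit or range.

## Working session

There is one attempt and no reset: what is moved stays moved. The work goes in short steps, Python scripts to look and compute and a tool call to move; the robot and the scene stay as the last step left them, time stands still between calls to the robot, and variables do not carry over. Pictures are saved under pics/ and viewed, about 8 in all and at most 12, crops included, and the job is handed in when it is done.

Besides the shell and the picture viewer there is one more tool, called after "Request:" as a command line: name --argument value ..., lists and objects as JSON in quotes. step_arm: Moves the arm, as the interface text tells. Scaled input: -1 to 1 covers 0.5 m each way for a shift and 60 degrees each way for a turn. Its arguments: {"type":"object","properties":{"commands":{"type":"array"},"gripper":{"type":"number"},"newtons":{"type":"number"}},"required":["commands"]}

```bash
mkdir -p pics; ls; cat > h.py <<'E'
from workcell import *
import numpy as np, cv2
from scipy.spatial.transform import Rotation as Ro
def snap(name,fn):
    s=get_state(); im=get_image(name); cv2.imwrite('pics/'+fn+'.png',im['pixels'][:,:,::-1]); 
    im['s']=s; np.save('pics/'+fn+'.npy',im,allow_pickle=True); return im
def load(fn): return np.load('pics/'+fn+'.npy',allow_pickle=True).item()
def cam(im):
    f=210/np.tan(np.radians(im['fovy'])/2); return f
def ray(im,u,v):
    f=cam(im); d=np.array([u-im['cx'],v-im['cy']])
    if 'R' in im:
        r=np.array([d[0]/f,d[1]/f,1]); R=np.array(im['R']); return -R.T@np.array(im['t']), R.T@r
    n=np.hypot(*d); th=n/f; r=np.array([*(d/max(n,1e-9)*np.sin(th)),np.cos(th)])
    T=np.array(im['T_tool_cam']); W=Ro.from_euler('xyz',im['s']['orientation'],degrees=True).as_matrix()
    return W@T[:3,3]+np.array(im['s']['tcp_pos']), W@T[:3,:3]@r
def atz(im,u,v,z):
    o,d=ray(im,u,v); return o+d*(z-o[2])/d[2]
def proj(im,X):
    X=np.array(X,float); f=cam(im)
    if 'R' in im:
        c=np.array(im['R'])@X+np.array(im['t']); return np.array([im['cx']+f*c[0]/c[2],im['cy']+f*c[1]/c[2]])
    T=np.array(im['T_tool_cam']); W=Ro.from_euler('xyz',im['s']['orientation'],degrees=True).as_matrix()
    c=T[:3,:3].T@(W.T@(X-np.array(im['s']['tcp_pos']))-T[:3,3]); n=np.hypot(c[0],c[1]); th=np.arctan2(n,c[2])
    return np.array([im['cx'],im['cy']])+f*th*c[:2]/n
E
python3 - <<'E'
from h import *
a=snap('scene','s1');b=snap('side','d1')
print(get_state()); import workcell; print({k:v for k,v in vars(workcell).items() if 'overhang' in k})
print(-np.array(a['R']).T@a['t'],-np.array(b['R']).T@b['t'])
E
```

```text
pics
{'time': 0.1, 'joints': array([-7.37970724e+01,  1.96316874e+01,  8.73716691e+01, -1.39154429e-03,
        7.30738872e+01, -8.36619451e+00]), 'joint_velocities': array([-0.02358318, -0.10468359, -0.13253099, -0.06681366, -0.01727876,
        0.10998501]), 'tau': array([ 2.22969211e-03, -4.32001770e+01, -2.44693744e+01,  7.19706248e-02,
        5.25792805e-02, -4.53397524e-05]), 'tcp_pos': array([ 0.21819945, -0.47713385,  0.24012184]), 'orientation': array([172.62077218,  89.92274487, 107.19030033]), 'ft_force': array([ 0.26409546, -0.06814772, -0.33525774]), 'wrist_torque': array([ 6.42122652e-05, -1.29177960e-03, -4.22172159e-02]), 'gripper_width': 0.09202535247445429}
{'finger_overhang': 0.014}
[-0.13716292  0.6105299   0.7119185 ] [0.41613544 1.0764207  0.71286492]
```

View pics/s1.png

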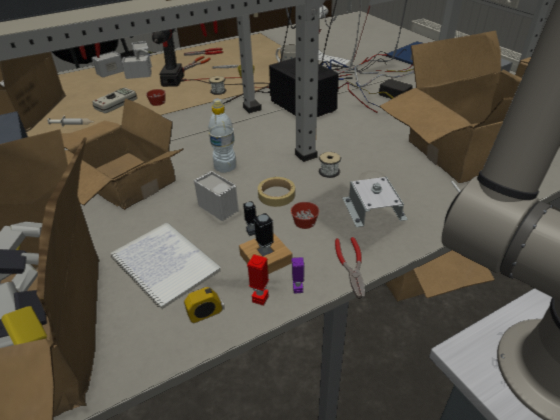

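View pics/d1.png

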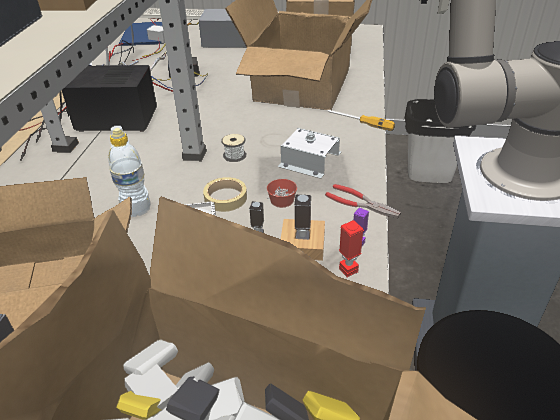

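The scene view shows the black driver in the wooden stand at about (264,230), with a smaller black look-alike at (250,212) and red and purple ones in front. The bracket's screw is at (377,187) in the scene view and (310,137) in the side view.

```bash
python3 - <<'E'
from h import *
a=load('s1');b=load('d1')
def tri(p,q):
    o1,d1=ray(a,*p);o2,d2=ray(b,*q); s=np.linalg.lstsq(np.c_[d1,-d2],o2-o1,rcond=None)[0]
    return (o1+s[0]*d1+o2+s[1]*d2)/2, np.linalg.norm(o1+s[0]*d1-o2-s[1]*d2)
print('screw',atz(a,377,187,.075),atz(b,310,136,.075))
print('driver top',tri((264,217),(303,196)))
for n,p in dict(small=(250,228),red=(260,298),purple=(298,288),tub=(305,222),pliers=(350,262),post=(306,155),rule=(203,315)).items(): print(n,atz(a,*p,0))
print('shelf pt', atz(a,240,20,.5))
A=cv2.resize(cv2.imread('pics/s1.png')[160:280,190:430],None,fx=3.3,fy=3.3,interpolation=cv2.INTER_CUBIC)
cv2.imwrite('pics/c1.png',A)
E
```

```text
screw [0.50604018 0.00659231 0.075     ] [0.51676372 0.01406884 0.075     ]
driver top (array([0.50039662, 0.30762847, 0.11877812]), np.float64(0.0018390247014900456))
small [0.60795588 0.29543097 0.        ]
red [0.40684335 0.37246467 0.        ]
purple [0.39044233 0.29306715 0.        ]
tub [0.55932238 0.17186285 0.        ]
pliers [3.96127737e-01 1.57894827e-01 1.11022302e-16]
post [0.81177687 0.01248983 0.        ]
rule [ 4.25760121e-01  4.87740480e-01 -1.11022302e-16]
shelf pt [0.52260734 0.31709762 0.5       ]
```

View pics/c1.png

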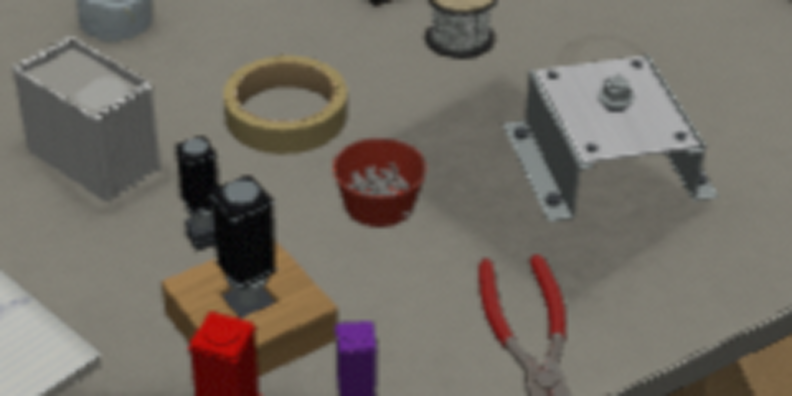

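The crop confirms the large black driver in the stand. I'm moving over the screw for a wrist view.

Request:
step_arm --commands '[0.036,0.068,0,0,0,0,0.036,0.068,0,0,0,0,0.036,0.068,0,0,0,0,0.036,0.068,0,0,0,0,0.036,0.068,0,0,0,0,0.036,0.068,0,0,0,0,0.036,0.068,0,0,0,0]' --gripper -1

```text
time: 0.68
tcp_pos: [0.3428, -0.2346, 0.2365]
orientation: [-159.5, 89.7, 134.3]
ft_force: [1.3, -0.8, -0.5]
gripper_width: 0.092
```

Request:
step_arm --commands '[0.036,0.068,0,0,0,0,0.036,0.068,0,0,0,0,0.036,0.068,0,0,0,0,0.036,0.068,0,0,0,0,0.036,0.068,0,0,0,0,0.036,0.068,0,0,0,0,0,0,0,0,0,0]'

```text
time: 1.27
tcp_pos: [0.4542, -0.0132, 0.2357]
orientation: [-172.3, 89.6, 121.8]
ft_force: [-1.9, -0.5, -0.1]
gripper_width: 0.0918
```

```bash
python3 - <<'E'
from h import *
a=load('s1')
for p in [(165,290),(280,248),(337,312),(258,372)]:
    q=(190+p[0]/3.3,160+p[1]/3.3); print(atz(a,*q,.03))
im=snap('wrist','w1'); s=im['s']; print(s['tcp_pos'],s['orientation'],s['joints'])
W=Ro.from_euler('xyz',s['orientation'],degrees=True).as_matrix();print(W.round(3),im['T_tool_cam'],im['fovy'])
print(proj(im,[.511,.01,.075]))
A=im['pixels'][:,:,::-1];cv2.imwrite('pics/w1b.png',cv2.resize(A,None,fx=1.4,fy=1.4))
E
```

```text
[0.5293935  0.35623911 0.03      ]
[0.52636498 0.27163726 0.03      ]
[0.45405059 0.2694025  0.03      ]
[0.43396224 0.33786975 0.03      ]
[ 0.45422462 -0.01321793  0.23567774] [-172.26530237   89.57095625  121.80163612] [-11.55762577  12.58677758  98.02986674   0.33264549  69.67824196
  54.25910767]
[[-0.004  0.913  0.408]
 [ 0.006  0.408 -0.913]
 [-1.    -0.001 -0.007]] [[-9.66618748e-05 -2.49977050e-01  9.68251757e-01 -1.43795511e-01]
 [-8.44645903e-04 -9.68251396e-01 -2.49977041e-01  6.69304939e-02]
 [ 9.99999639e-01 -8.41993130e-04 -1.17549096e-04  1.61336382e-05]
 [ 0.00000000e+00  0.00000000e+00  0.00000000e+00  1.00000000e+00]] 65.70646984690485
[281.49440164 133.3669092 ]
```

View pics/w1b.png

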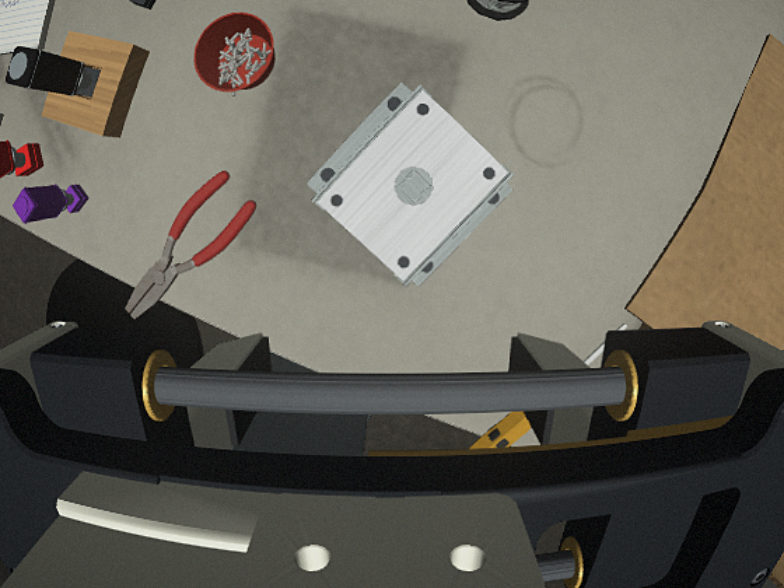

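The wrist view shows the screw at (413,186) in the enlarged picture, pliers and tub between the stand and bracket, and the stand at top left. I'll enlarge the screw head and the stand.

```bash
python3 - <<'E'
from h import *
im=load('w1');A=im['pixels'][:,:,::-1]
c=cv2.resize(A[110:155,273:318],(396,396),interpolation=cv2.INTER_CUBIC)
d=cv2.resize(A[15:105,0:110],(484,396),interpolation=cv2.INTER_CUBIC)
cv2.imwrite('pics/c2.png',np.hstack([c,d])[:, :800])
E
```

```text
(no output)
```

View pics/c2.png

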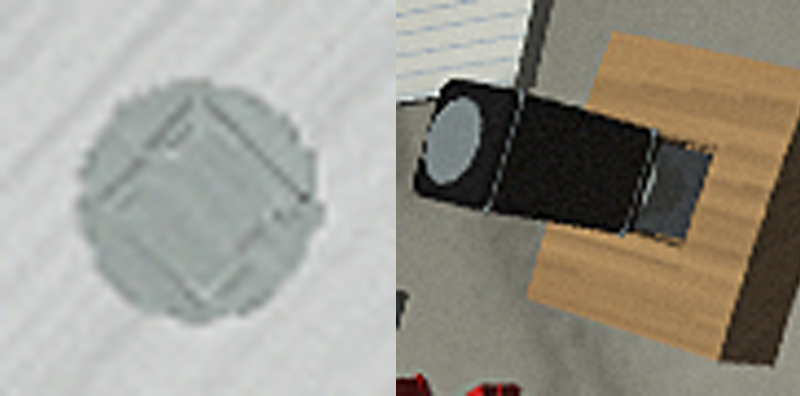

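```bash
python3 - <<'E'
from h import *
im=load('w1')
P=lambda p,z:atz(im,273+p[0]/8.8-.5,110+p[1]/8.8-.5,z)
Q=lambda p,z:atz(im,(p[0]-396)/4.4-.5,15+p[1]/4.4-.5,z)
print('c',P((200,202),.062))
c=[P(p,.072) for p in [(197,93),(310,203),(208,305),(97,207)]]
print(np.mean(c,0))
for l in [((105,200),(190,103)),((210,103),(308,200)),((125,235),(195,300)),((215,295),(285,230))]:
    v=P(l[1],.07)-P(l[0],.07); print('head edge',np.degrees(np.arctan2(v[1],v[0])),np.linalg.norm(v))
s=[Q(p,.03) for p in [(612,32),(527,297),(720,358)]]
print(s, (s[0]+s[2])/2)
for i in (0,1):
    v=s[i+1]-s[i]; print(np.degrees(np.arctan2(v[1],v[0])),np.linalg.norm(v))
for l in [((445,82),(415,190)),((522,92),(489,210)),((654,130),(622,233))]:
    v=Q(l[1],.117)-Q(l[0],.117); print('drv',np.degrees(np.arctan2(v[1],v[0])))
print('top',Q((454,141),.117))
E
```

```text
c [ 0.51707434 -0.00188205  0.062     ]
[ 0.51718826 -0.00170691  0.072     ]
head edge -16.680990368075605 0.01390710046766124
head edge -110.38370274832577 0.014823385748455757
head edge -108.79115063571604 0.010296306391899854
head edge -22.417302841194488 0.010336838160002002
[array([0.54111098, 0.35524623, 0.03      ]), array([0.45702885, 0.35136144, 0.03      ]), array([0.4610421 , 0.26638505, 0.03      ])] [0.50107654 0.31081564 0.03      ]
-177.35468477465224 0.08417182251822722
-87.29605914518544 0.0850711036457153
drv -174.41711863769527
drv -174.24838557010594
drv -176.2047595229868
top [0.5004917  0.31224548 0.117     ]
```

Screw is at about (0.517, −0.002) with head yaw −19.5°. The stand and driver are at about (0.501, 0.311), yaw about 3–5°. I'll grasp with jaw yaw about 94°, so joint 6 has its whole clockwise range left for driving. Next I go above the driver.

Request:
step_arm --commands '[0,0.054,0,0,0,0.117,0,0.054,0,0,0,0.117,0,0.054,0,0,0,0.117,0,0.054,0,0,0,0.117,0,0.054,0,0,0,0.117,0,0.054,0,0,0,0.117,0,0.054,0,0,0,0.117,0,0.054,0,0,0,0.117]'

```text
time: 1.98
tcp_pos: [0.4512, 0.1984, 0.2332]
orientation: [-127.9, 89.2, -136.8]
ft_force: [0.2, 0.1, -0.9]
gripper_width: 0.0923
```

Request:
step_arm --commands '[0,0.054,0,0,0,0.117,0,0.054,0,0,0,0.117,0,0,0,0,0,0.117,0,0,0,0,0,0.117,0,0,0,0,0,0.117,0,0,0,0,0,0.117,0,0,0,0,0,0.117,0,0,0,0,0,0.117]'

```text
time: 2.65
tcp_pos: [0.451, 0.2508, 0.2301]
orientation: [-144.1, 88.9, -95.7]
ft_force: [0.0, -0.1, 0.8]
gripper_width: 0.0921
```

Request:
step_arm --commands '[0,0,0,0,0,0.117,0,0,0,0,0,0.117,0,0,0,0,0,0.117,0,0,0,0,0,0.117,0,0,0,0,0,0.117,0,0,0,0,0,0.117,0,0,0,0,0,0.117,0,0,0,0,0,0]'

```text
time: 3.32
tcp_pos: [0.4521, 0.2394, 0.2276]
orientation: [-165.2, 88.7, -66.5]
ft_force: [0.4, 0.7, 0.7]
gripper_width: 0.0918
```

```bash
cat >> h.py <<'E'
def info():
    s=get_state(); W=Ro.from_euler('xyz',s['orientation'],degrees=True).as_matrix()
    print('tcp',np.round(s['tcp_pos'],4),'jaw yaw',round(np.degrees(np.arctan2(W[1,2],W[0,2])),2),'tilt',np.round(W[:2,0],4),'j',np.round(s['joints'],1),'F',np.round(s['ft_force'],2),'w',round(s['gripper_width'],4),'t',round(s['time'],2))
E
python3 - <<'E'
from h import *
info()
im=snap('wrist','w2');A=im['pixels'][:,:,::-1]
print(proj(im,[.501,.311,.117]),proj(im,[.501,.311,.03]))
cv2.imwrite('pics/w2b.png',cv2.resize(A,None,fx=1.4,fy=1.4))
E
```

```text
tcp [0.4521 0.2394 0.2276] jaw yaw 98.71 tilt [ 0.0093 -0.0215] j [ 20.1  18.9  90.5  -1.4  70.5 -78.1] F [0.41 0.72 0.66] w 0.0918 t 3.32
[353.28190279 275.7400299 ] [338.53368888 241.39132963]
```

View pics/w2b.png

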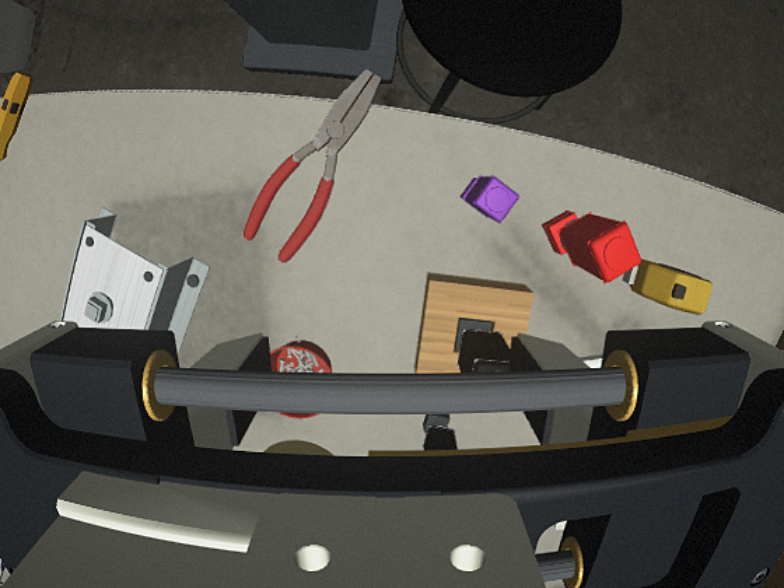

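The view shows the stand from above, with the driver partly behind the gripper rod at (485,350). I'll centre over it and level the tool.

Request:
step_arm --commands '[0.033,0.048,0,0.01,0.005,-0.04,0.033,0.048,0,0.01,0.004,-0.04,0.033,0.048,0,0,0,0,0,0,0,0,0,0]'

```text
time: 3.7
tcp_pos: [0.5032, 0.3095, 0.2272]
orientation: [109.7, 89.7, -158.4]
ft_force: [-1.3, -0.5, -0.5]
gripper_width: 0.0919
```

```bash
python3 -c "
from h import *
info()"
```

```text
tcp [0.5032 0.3095 0.2272] jaw yaw 91.95 tilt [-0.0044 -0.0017] j [ 24.2  27.3  77.5   0.   75.5 -67.8] F [-1.3  -0.54 -0.49] w 0.0919 t 3.7
```

Request:
step_arm --commands '[-0.0044,0.003,-0.03,0.0016,-0.0042,0.033,0,0,-0.06,0,0,0,0,0,-0.06,0,0,0,0,0,-0.06,0,0,0,0,0,-0.05,0,0,0,0,0,0,0,0,0]'

```text
time: 4.2
tcp_pos: [0.5016, 0.3071, 0.0933]
orientation: [-107.0, 89.8, -14.3]
ft_force: [-0.6, -1.2, -0.5]
gripper_width: 0.0917
```

```bash
python3 -c "
from h import *
info()"
```

```text
tcp [0.5016 0.3071 0.0933] jaw yaw 92.65 tilt [ 0.003  -0.0008] j [ 24.1  34.5  87.9  -0.1  57.5 -68.5] F [-0.56 -1.22 -0.52] w 0.0917 t 4.2
```

Request:
step_arm --commands '[0,0.007,-0.016,0,0.003,0.022,0,0,-0.003,0,0,0,0,0,0,0,0,0]'

```text
time: 4.45
tcp_pos: [0.5021, 0.3094, 0.0847]
orientation: [148.3, 89.9, -118.0]
ft_force: [-0.9, -0.3, -0.7]
gripper_width: 0.0918
```

Request:
step_arm --commands '[0,0,0,0,0,0,0,0,0,0,0,0,0,0,0,0,0,0,0,0,0,0,0,0,0,0,0,0,0,0,0,0,0,0,0,0,0,0,0,0,0,0]' --gripper 1 --newtons 10

```text
time: 5.03
tcp_pos: [0.5051, 0.3107, 0.0909]
orientation: [-75.4, 89.5, 18.3]
ft_force: [0.2, 0.5, 0.2]
gripper_width: 0.0498
```

```bash
python3 -c "
from h import *
info()"
```

```text
tcp [0.5051 0.3107 0.0909] jaw yaw 93.67 tilt [0.009 0.003] j [ 24.2  34.9  87.5  -0.1  57.  -69.4] F [0.21 0.45 0.18] w 0.0498 t 5.03
```

Request:
step_arm --commands '[-0.007,0,-0.014,-0.003,0.0086,0.005,-0.001,0,-0.002,0,0.001,0,-0.001,0,-0.002,0,0.001,0,-0.001,0,-0.002,0,0.001,0,-0.001,0,-0.002,0,0.001,0]'

```text
time: 5.45
tcp_pos: [0.5004, 0.311, 0.0811]
orientation: [73.3, 89.9, 167.3]
ft_force: [-1.4, -2.4, 10.1]
gripper_width: 0.0299
```

```bash
python3 -c "
from h import *
info()"
```

```text
tcp [0.5004 0.311  0.0811] jaw yaw 94.01 tilt [-0.0017  0.0004] j [ 24.4  35.6  88.1   0.1  56.4 -69.7] F [-1.37 -2.37 10.05] w 0.0299 t 5.45
```

Request:
step_arm --commands '[0,0,0.004,0,0,0,0,0,0.01,0,0,0,0,0,0.03,0,0,0,0,0,0.06,0,0,0,0,0,0.06,0,0,0,0,0,0.06,0,0,0,0,0,0.06,0,0,0,0,0,0,0,0,0]' --newtons 55

```text
time: 6.12
tcp_pos: [0.4974, 0.3093, 0.2249]
orientation: [107.0, 89.3, -159.0]
ft_force: [0.9, 1.3, -1.0]
gripper_width: 0.0297
```

```bash
python3 -c "
from h import *
info()"
```

```text
tcp [0.4974 0.3093 0.2249] jaw yaw 94.01 tilt [-0.011  -0.0042] j [ 24.4  27.1  78.2   0.   75.4 -69.7] F [ 0.95  1.25 -1.02] w 0.0297 t 6.12
```

Request:
step_arm --commands '[0.005,-0.078,0,0.002,-0.005,-0.049,0.005,-0.078,0,0.002,-0.005,-0.049,0.005,-0.078,0,0,0,-0.049,0.005,-0.078,0,0,0,-0.049,0.005,-0.078,0,0,0,-0.049,0.005,-0.078,0,0,0,-0.049,0.005,-0.078,0,0,0,-0.049,0,0,0,0,0,0]'

```text
time: 6.78
tcp_pos: [0.5107, 0.0285, 0.2224]
orientation: [53.1, 89.9, 126.0]
ft_force: [0.8, 0.4, -1.7]
gripper_width: 0.0297
```

```bash
python3 -c "
from h import *
info()"
```

```text
tcp [0.5107 0.0285 0.2224] jaw yaw 72.93 tilt [-0.0013  0.0018] j [ -5.5  19.1  91.1   0.1  69.9 -78.4] F [ 0.79  0.35 -1.65] w 0.0297 t 6.78
```

Request:
step_arm --commands '[0.0126,-0.06,-0.03,-0.001,0.001,-0.04,0,0,-0.04,0,0,0,0,0,-0.03,0,0,0,0,0,-0.002,0,0,0]'

```text
time: 7.12
tcp_pos: [0.5164, -0.0063, 0.1686]
orientation: [87.2, 89.8, 157.2]
ft_force: [-0.2, 0.3, -2.7]
gripper_width: 0.0295
```

```bash
python3 - <<'E'
from h import *
info()
im=snap('wrist','w3');A=im['pixels'][:,:,::-1]
b=snap('side','d3'); s=snap('scene','s3')
def r(p): return np.round(p).astype(int)
X=[.517,-.0018,.075]
p=r(proj(im,X));q=r(proj(b,[.517,-.0018,.09]));w=r(proj(s,[.517,-.0018,.09]));print(p,q,w)
def crop(I,c,h):
    I=I[:,:,::-1]; y=max(c[1]-h,0);x=max(c[0]-h,0);print(x,y); return cv2.resize(I[y:y+2*h,x:x+2*h],(400,400),interpolation=cv2.INTER_CUBIC)
cv2.imwrite('pics/c3.png',np.hstack([crop(im['pixels'],p,50),crop(b['pixels'],q,25)]))
np.save('pics/k.npy',crop(s['pixels'],w,25))
E
```

```text
tcp [ 0.5164 -0.0063  0.1686] jaw yaw 70.01 tilt [-0.003   0.0013] j [ -9.2  22.8  94.7   0.   62.7 -79.3] F [-0.17  0.35 -2.74] w 0.0295 t 7.12
[284 216] [311 127] [378 178]
234 166
286 102
353 153
```

View pics/c3.png

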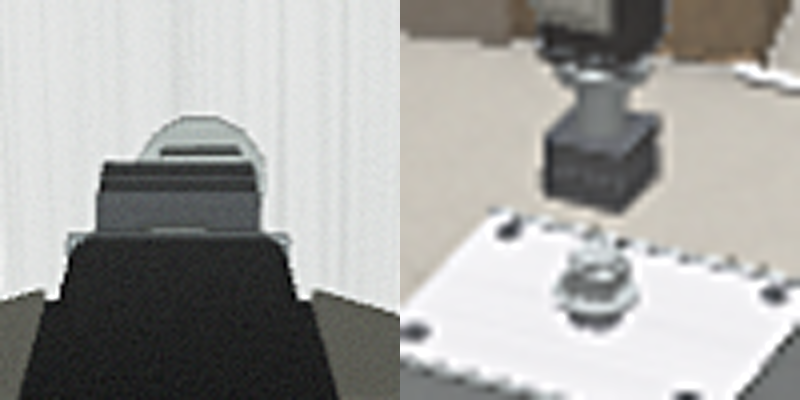

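```bash
python3 - <<'E'
from h import *
im=load('w3'); s=im['s']; W=Ro.from_euler('xyz',s['orientation'],degrees=True).as_matrix()
t=np.array(s['tcp_pos'])
N=lambda x,y:(234+x/4-.5,166+y/4-.5)
tl=lambda X:W.T@(X-t)
mz=t[2]-.0751
a=tl(atz(im,*N(103,160),mz));b=tl(atz(im,*N(256,160),mz)); print('mouth edge tool',a,b)
e=tl(atz(im,*N(204,115.5),.062)); l=tl(atz(im,*N(142,158),.062)); r=tl(atz(im,*N(266,160),.062)); print('washer top',e,l,r)
h1=tl(atz(im,*N(160,150),.072));h2=tl(atz(im,*N(243,150),.072));print('head edge',h1,h2)
c=np.array([(a[1]+b[1])/2-.0132,(a[2]+b[2])/2]); d=np.array([e[1]-.0135,(l[2]+r[2])/2])
print('driver yz',c,'screw yz',d,'head',(h1+h2)[1:]/2)
D=d-c; print('need world shift',W[:,1:]@D)
E
```

```text
mouth edge tool [ 0.07514168  0.01341911 -0.01320055] [0.07514587 0.01339338 0.01334711]
washer top [0.10669763 0.01466286 0.00492556] [ 0.10666787  0.00607481 -0.00733396] [0.10667045 0.0056471  0.0172768 ]
head edge [ 0.09668135  0.01007237 -0.00361282] [0.09668385 0.01006097 0.01216793]
driver yz [2.06245119e-04 7.32826220e-05] screw yz [0.00116286 0.00497142] head [0.01006667 0.00427755]
need world shift [7.75454998e-04 4.93006237e-03 3.88265061e-06]
```

Measured in hand: the socket is yaw-aligned and the screw lies about 4.7 mm away in +y. I'll correct that and come down to just above the head.

Request:
step_arm --commands '[0.0005,0.0094,-0.012,-0.0012,-0.003,0.003,0,0,-0.012,0,0,0,0,0,-0.002,0,0,0]'

```text
time: 7.52
tcp_pos: [0.5198, 0.001, 0.1605]
orientation: [-75.8, 89.4, -5.3]
ft_force: [-0.3, 0.3, -2.0]
gripper_width: 0.0301
```

```bash
python3 -c "
from h import *
info()"
```

```text
tcp [0.5198 0.001  0.1605] jaw yaw 70.44 tilt [ 0.0108 -0.001 ] j [ -8.4  23.3  95.4   0.   60.7 -78.8] F [-0.28  0.35 -2.02] w 0.0301 t 7.52
```

Request:
step_arm --commands '[-0.006,-0.005,-0.004,0.001,0.0103,0,0,0,-0.002,0,0,0]'

```text
time: 7.68
tcp_pos: [0.5166, -0.0007, 0.1576]
orientation: [113.2, 90.0, -176.3]
ft_force: [-0.4, -0.4, -0.8]
gripper_width: 0.0297
```

```bash
python3 -c "
from h import *
info()"
```

```text
tcp [ 0.5166 -0.0007  0.1576] jaw yaw 70.55 tilt [-0.0003 -0.    ] j [ -8.6  23.5  95.6  -0.   60.9 -79.1] F [-0.44 -0.45 -0.81] w 0.0297 t 7.68
```

Request:
step_arm --commands '[-0.001,-0.002,-0.006,0,0.001,0,0,0,-0.006,0,0.001,0,0,0,-0.006,0,0.001,0]'

```text
time: 7.93
tcp_pos: [0.5165, -0.0019, 0.1487]
orientation: [115.5, 89.9, -173.9]
ft_force: [0.5, -0.4, -1.6]
gripper_width: 0.0295
```

```bash
python3 -c "
from h import *
info()"
```

```text
tcp [ 0.5165 -0.0019  0.1487] jaw yaw 70.56 tilt [-0.0022 -0.0002] j [ -8.7  24.2  96.2  -0.   59.8 -79.2] F [ 0.47 -0.37 -1.56] w 0.0295 t 7.93
```

Request:
step_arm --commands '[0,0,-0.005,0,-0.001,0,0,0,-0.005,0,0,0]'

```text
time: 8.1
tcp_pos: [0.5165, -0.0021, 0.143]
orientation: [120.5, 89.9, -169.0]
ft_force: [0.3, 0.2, -2.3]
gripper_width: 0.0296
```

Request:
step_arm --commands '[0,0,-0.005,0,-0.001,0]'

```text
time: 8.18
tcp_pos: [0.5165, -0.0021, 0.1402]
orientation: [145.4, 90.0, -144.0]
ft_force: [-0.6, -0.3, -1.7]
gripper_width: 0.0298
```

```bash
python3 -c "
from h import *
info()"
```

```text
tcp [ 0.5165 -0.0021  0.1402] jaw yaw 70.53 tilt [-0.0003 -0.0002] j [ -8.7  24.7  96.8  -0.   58.4 -79.3] F [-0.58 -0.28 -1.69] w 0.0298 t 8.18
```

The socket has gone over the head with no side force. I'll press gently now and watch the force.

Request:
step_arm --commands '[0,0,-0.002,0,0,0]'

```text
time: 8.27
tcp_pos: [0.5163, -0.0021, 0.1387]
orientation: [117.9, 90.0, -171.6]
ft_force: [-1.4, 0.2, 1.5]
gripper_width: 0.0293
```

Request:
step_arm --commands '[0,0,-0.002,0,0,0]'

```text
time: 8.35
tcp_pos: [0.5164, -0.0021, 0.138]
orientation: [131.3, 90.0, -158.2]
ft_force: [-2.1, 1.0, 8.7]
gripper_width: 0.0299
```

Request:
step_arm --commands '[0,0,-0.002,0,0,0]'

```text
time: 8.43
tcp_pos: [0.5165, -0.0022, 0.1378]
orientation: [-149.7, 90.0, -79.1]
ft_force: [-4.0, -0.4, 9.3]
gripper_width: 0.0296
```

Request:
step_arm --commands '[0,0,-0.0025,0,0,-0.05,0,0,-0.0025,0,0,-0.08]'

```text
time: 8.6
tcp_pos: [0.5172, -0.0022, 0.1378]
orientation: [-79.4, 89.8, -16.8]
ft_force: [-3.1, 0.2, 9.1]
gripper_width: 0.0301
```

Request:
step_arm --commands '[0,0,-0.003,0,0,-0.08,0,0,-0.003,0,0,-0.08]'

```text
time: 8.77
tcp_pos: [0.517, -0.0018, 0.1375]
orientation: [-69.7, 89.8, -17.0]
ft_force: [-4.1, 1.0, 11.5]
gripper_width: 0.0298
```

```bash
python3 -c "
from h import *
info()"
```

```text
tcp [ 0.517  -0.0018  0.1375] jaw yaw 52.61 tilt [ 0.004  -0.0012] j [ -8.7  24.9  97.1  -0.   57.8 -61.3] F [-4.14  1.02 11.54] w 0.0298 t 8.77
```

Request:
step_arm --commands '[0,0,-0.0045,0.001,0.003,-0.08,0,0,-0.0045,0,0.001,-0.08]'

```text
time: 8.93
tcp_pos: [0.5172, -0.0018, 0.1366]
orientation: [-77.9, 89.9, -35.3]
ft_force: [-6.3, 0.6, 15.9]
gripper_width: 0.0295
```

Request:
step_arm --commands '[0,0,-0.0045,0,0,-0.08,0,0,-0.0045,0,0.001,-0.08]'

```text
time: 9.1
tcp_pos: [0.5172, -0.0017, 0.1361]
orientation: [-77.8, 89.8, -45.2]
ft_force: [-5.6, 0.8, 14.0]
gripper_width: 0.0295
```

```bash
python3 -c "
from h import *
info()"
```

```text
tcp [ 0.5172 -0.0017  0.1361] jaw yaw 32.59 tilt [ 0.0027 -0.0027] j [ -8.6  25.   97.1  -0.2  57.7 -41.1] F [-5.55  0.84 14.02] w 0.0295 t 9.1
```

Request:
step_arm --commands '[0,0,-0.0048,0,0.001,-0.1,0,0,-0.0048,-0.001,0.001,-0.1,0,0,-0.0048,-0.001,0.001,-0.1]'

```text
time: 9.35
tcp_pos: [0.5172, -0.0014, 0.1346]
orientation: [-88.8, 89.6, -74.9]
ft_force: [-4.9, 0.8, 14.8]
gripper_width: 0.0297
```

Request:
step_arm --commands '[0,0,-0.0048,-0.001,0.001,-0.1,0,0,-0.0048,0,0.001,-0.1,0,0,-0.0048,0,0.001,-0.1]'

```text
time: 9.6
tcp_pos: [0.5174, -0.0012, 0.1332]
orientation: [-85.6, 89.5, -90.5]
ft_force: [-4.6, -0.4, 14.3]
gripper_width: 0.0294
```

```bash
python3 -c "
from h import *
info()"
```

```text
tcp [ 0.5174 -0.0012  0.1332] jaw yaw -4.89 tilt [-0.0001 -0.0092] j [-8.3 25.3 97.2 -0.6 57.4 -3.1] F [-4.62 -0.44 14.34] w 0.0294 t 9.6
```

Request:
step_arm --commands '[0,-0.001,-0.0048,0.005,0,-0.1,0,-0.001,-0.0048,0.004,0,-0.1,0,0,-0.0048,0.001,0,-0.1]'

```text
time: 9.85
tcp_pos: [0.5173, -0.0019, 0.1317]
orientation: [30.8, 89.9, 7.1]
ft_force: [-5.0, 0.5, 14.6]
gripper_width: 0.03
```

Request:
step_arm --commands '[0,0,-0.0048,0.001,0,-0.1,0,0,-0.0048,0.001,0,-0.1,0,0,-0.0048,0.001,0,-0.1]'

```text
time: 10.1
tcp_pos: [0.517, -0.002, 0.1301]
orientation: [52.8, 89.7, 10.4]
ft_force: [-4.9, 0.8, 16.1]
gripper_width: 0.03
```

```bash
python3 -c "
from h import *
info()"
```

```text
tcp [ 0.517  -0.002   0.1301] jaw yaw -42.4 tilt [0.005  0.0009] j [-8.8 25.4 97.7  0.1 56.7 33.6] F [-4.93  0.75 16.06] w 0.03 t 10.1
```

Request:
step_arm --commands '[0,0,-0.0046,0,0.005,-0.1,0,0,-0.0046,0,0.001,-0.1,0,0,-0.0046,0,0.001,-0.1]'

```text
time: 10.35
tcp_pos: [0.5173, -0.0018, 0.1297]
orientation: [29.6, 89.9, -31.6]
ft_force: [-6.6, 0.5, 19.6]
gripper_width: 0.0297
```

Request:
step_arm --commands '[0,0,-0.0046,0,0.001,-0.1,0,0,-0.0046,0,0.001,-0.1,0,0,-0.0046,0,0.001,-0.1]'

```text
time: 10.6
tcp_pos: [0.5174, -0.0017, 0.1298]
orientation: [20.7, 89.8, -59.2]
ft_force: [-5.8, -0.3, 17.5]
gripper_width: 0.0298
```

```bash
python3 -c "
from h import *
info()"
```

```text
tcp [ 0.5174 -0.0017  0.1298] jaw yaw -79.91 tilt [ 0.002  -0.0033] j [-8.6 25.5 97.5 -0.2 56.8 71.4] F [-5.76 -0.29 17.48] w 0.0298 t 10.6
```

The depth has stopped changing at z = 0.1298, about 7 mm down, while 38° of further turning went in, so the washer is seated. I'll lift off and carry the driver back.

Request:
step_arm --commands '[0,0,0.005,0.002,0.002,0.02,0,0,0.01,0,0,0,0,0,0.02,0,0,0,0,0,0.04,0,0,0,0,0,0.06,0,0,0,0,0,0.06,0,0,0]'

```text
time: 11.1
tcp_pos: [0.5134, -0.0012, 0.227]
orientation: [-103.7, 89.3, 177.4]
ft_force: [0.5, -1.3, -1.6]
gripper_width: 0.0295
```

Request:
step_arm --commands '[-0.004,0.078,0,0,0,-0.016,-0.004,0.078,0,0,0,-0.016,-0.004,0.078,0,0,0,-0.016,-0.004,0.078,0,0,0,-0.016,-0.004,0.078,0,0,0,-0.016,-0.004,0.078,0,0,0,-0.016,-0.004,0.078,0,0,0,-0.016,0,0.03,0,0,0,0]'

```text
time: 11.77
tcp_pos: [0.5024, 0.2938, 0.2417]
orientation: [89.5, 89.5, 3.1]
ft_force: [0.4, -0.0, -2.3]
gripper_width: 0.03
```

```bash
python3 -c "
from h import *
info()"
```

```text
tcp [0.5024 0.2938 0.2417] jaw yaw -86.41 tilt [0.0094 0.0005] j [ 22.9  25.3  78.3  -0.2  75.8 109.3] F [ 0.41 -0.05 -2.29] w 0.03 t 11.77
```

Request:
step_arm --commands '[-0.003,0.034,-0.02,0,0.009,-0.01,0,0,-0.05,0,0,0,0,0,-0.06,0,0,0,0,0,-0.06,0,0,0,0,0,-0.03,0,0,0,0,0,-0.002,0,0,0]'

```text
time: 12.27
tcp_pos: [0.4999, 0.3201, 0.132]
orientation: [125.3, 89.4, 38.9]
ft_force: [-0.4, -0.2, -1.7]
gripper_width: 0.0301
```

```bash
python3 -c "
from h import *
info()"
```

```text
tcp [0.4999 0.3201 0.132 ] jaw yaw -86.31 tilt [0.0078 0.0063] j [ 25.2  32.2  85.1   0.2  62.2 111.4] F [-0.43 -0.22 -1.67] w 0.0301 t 12.27
```

Request:
step_arm --commands '[0.001,-0.018,-0.012,-0.006,0.0075,-0.012,0,0,-0.006,0,0,0,0,0,-0.002,0,0,0]'

```text
time: 12.52
tcp_pos: [0.5013, 0.3106, 0.1232]
orientation: [68.4, 90.0, -18.7]
ft_force: [0.4, -0.6, -2.1]
gripper_width: 0.0297
```

```bash
python3 -c "
from h import *
info()"
```

```text
tcp [0.5013 0.3106 0.1232] jaw yaw -87.07 tilt [ 0.0004 -0.0001] j [ 24.3  32.6  85.8  -0.   61.5 111.4] F [ 0.38 -0.6  -2.06] w 0.0297 t 12.52
```

Well aligned. I'll lower it into the well.

Request:
step_arm --commands '[-0.001,0,-0.014,0,0.001,0,0,0,-0.014,0,0.001,0,0,0,-0.012,0,0.001,0]'

```text
time: 12.77
tcp_pos: [0.5033, 0.3109, 0.1059]
orientation: [123.2, 89.7, 36.0]
ft_force: [0.5, 0.2, -1.9]
gripper_width: 0.0294
```

```bash
python3 -c "
from h import *
info()"
```

```text
tcp [0.5033 0.3109 0.1059] jaw yaw -87.13 tilt [0.0042 0.0031] j [2.430e+01 3.390e+01 8.680e+01 1.000e-01 5.910e+01 1.113e+02] F [ 0.55  0.25 -1.87] w 0.0294 t 12.77
```

Request:
step_arm --commands '[-0.005,0,-0.003,-0.003,0.004,0,0,0,-0.005,0,0,0,-0.001,0,-0.008,0,0.001,0]'

```text
time: 13.02
tcp_pos: [0.5021, 0.3115, 0.1015]
orientation: [110.4, 89.7, 23.3]
ft_force: [-3.7, -0.0, 0.0]
gripper_width: 0.0296
```

```bash
python3 -c "
from h import *
info()"
```

```text
tcp [0.5021 0.3115 0.1015] jaw yaw -87.14 tilt [0.0047 0.002 ] j [ 24.4  34.1  87.1  -0.   58.5 111.5] F [-3.71 -0.02  0.04] w 0.0296 t 13.02
```

Request:
step_arm --commands '[-0.004,0,-0.006,-0.002,0.0045,0,-0.001,0,-0.012,0,0.001,0,-0.001,0,-0.012,0,0.001,0]'

```text
time: 13.27
tcp_pos: [0.4991, 0.312, 0.0864]
orientation: [-130.8, 89.9, 142.0]
ft_force: [-0.3, 1.2, -3.1]
gripper_width: 0.0296
```

```bash
python3 -c "
from h import *
info()"
```

```text
tcp [0.4991 0.312  0.0864] jaw yaw -87.12 tilt [-0.0008  0.0007] j [2.450e+01 3.510e+01 8.800e+01 1.000e-01 5.690e+01 1.116e+02] F [-0.25  1.24 -3.08] w 0.0296 t 13.27
```

Request:
step_arm --commands '[0.001,0,-0.008,0,0,0,0,0,-0.004,0,0,0]'

```text
time: 13.43
tcp_pos: [0.4994, 0.3121, 0.0809]
orientation: [-110.1, 89.9, 162.8]
ft_force: [-9.2, -5.0, 40.0]
gripper_width: 0.0296
```

```bash
python3 -c "
from h import *
info()"
```

```text
tcp [0.4994 0.3121 0.0809] jaw yaw -87.09 tilt [-0.0012  0.0004] j [2.450e+01 3.560e+01 8.820e+01 1.000e-01 5.630e+01 1.116e+02] F [-9.16 -5.01 40.  ] w 0.0296 t 13.43
```

It's on the floor. I'll ease off and open.

Request:
step_arm --commands '[0,0,0.0005,0,0,0,0,0,-0.001,0,0,0]'

```text
time: 13.6
tcp_pos: [0.4998, 0.3122, 0.0812]
orientation: [179.4, 90.0, 92.3]
ft_force: [0.6, 0.6, -2.7]
gripper_width: 0.03
```

Request:
step_arm --commands '[0,0,-0.001,0,0,0,0,0,-0.001,0,0,0,0,0,-0.001,0,0,0,0,0,-0.001,0,0,0,0,0,-0.001,0,0,0,0,0,-0.001,0,0,0,0,0,-0.001,0,0,0,0,0,-0.001,0,0,0]' --gripper -1

```text
time: 14.27
tcp_pos: [0.5001, 0.3121, 0.0749]
orientation: [-115.4, 89.9, 157.5]
ft_force: [-0.2, -0.4, -0.3]
gripper_width: 0.0786
```

```bash
python3 -c "
from h import *
info()"
```

```text
tcp [0.5001 0.3121 0.0749] jaw yaw -87.1 tilt [-0.0008  0.0004] j [ 24.5  36.1  88.4   0.   55.6 111.6] F [-0.18 -0.41 -0.31] w 0.0786 t 14.27
```

Released. I'll rise straight up, then move aside toward −y for a check.

Request:
step_arm --commands '[0,0,0.02,0,0,0,0,0,0.05,0,0,0,0,0,0.06,0,0,0,0,0,0.07,0,0,0,0,0,0.07,0,0,0,0,0,0.07,0,0,0,0,0,0.07,0,0,0]'

```text
time: 14.85
tcp_pos: [0.4936, 0.3091, 0.2831]
orientation: [-70.4, 88.9, -157.5]
ft_force: [1.3, 0.1, -0.0]
gripper_width: 0.0917
```

Request:
step_arm --commands '[0,-0.075,0,0,0,0,0,-0.075,0,0,0,0,0,-0.075,0,0,0,0,0,-0.075,0,0,0,0,0,-0.07,0,0,0,0,0,-0.05,0,0,0,0,0,0,0,0,0,0]'

```text
time: 15.43
tcp_pos: [0.4945, 0.0946, 0.302]
orientation: [91.3, 89.3, 4.6]
ft_force: [0.2, 0.3, 0.7]
gripper_width: 0.0916
```

```bash
python3 - <<'E'
from h import *
info()
a=snap('scene','s4');b=snap('side','d4')
A=cv2.resize(a['pixels'][170:310,190:420,::-1],(460,280),interpolation=cv2.INTER_CUBIC)
A=cv2.resize(a['pixels'][160:280,220:420,::-1],(660,396),interpolation=cv2.INTER_CUBIC)
B=b['pixels'][120:260,240:400,::-1];B0=load('d1')['pixels'][120:260,240:400,::-1]
B=cv2.resize(np.hstack([B0,B]),(660,289),interpolation=cv2.INTER_CUBIC)
cv2.imwrite('pics/c4.png',cv2.resize(np.vstack([A,B]),None,fx=.87,fy=.87))
E
```

```text
tcp [0.4945 0.0946 0.302 ] jaw yaw -86.69 tilt [0.0118 0.001 ] j [ 2.1 14.5 84.7  0.  80.1 88.8] F [0.21 0.3  0.69] w 0.0916 t 15.43
```

View pics/c4.png

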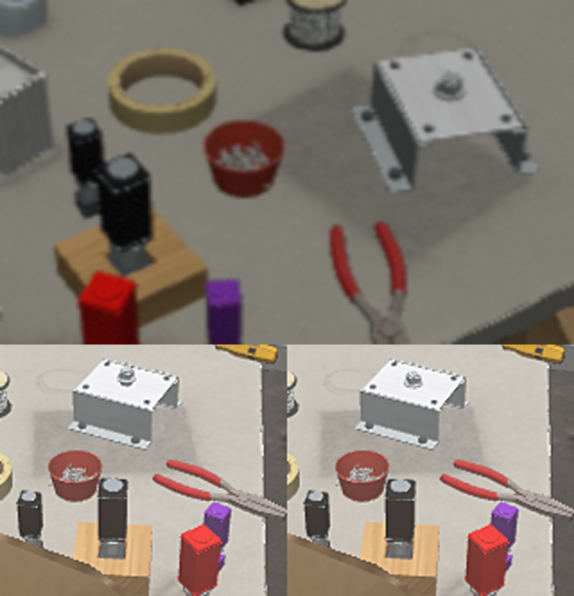

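The driver stands upright in the well, the screw sits visibly lower than before, and the bystanders in view haven't moved. The arm is clear and nothing is touching it, so I'm handing in.

```bash
python3 -c "
from h import *
print(job_done())"
```

```text
the job is handed in; nothing more can be done
None
```

The screw is driven down to its washer and the driver is back in its stand, released. I handed the job in at about 15.5 s; no verdict was reported.

- **Driving:** I fitted the driver over the screw's head and turned it about 150° clockwise in one stroke. My press readings stayed between about 11 and 21 N, under the 25 N limit.
- **Screw depth:** The tool sank about 7 mm and then stopped, while another 38° or so of turning moved it no further. This is inferred from tool height, since the feed joint can't be read directly.
- **Final pictures:** The driver stands upright in the well and the screw's head sits lower than at the start. The tub, pliers, tape roll and the look-alike drivers in view have not moved. The tape measure was outside the last crop and the spool only partly in it, but the arm did not go near either.
- **Contact at the end:** The gripper is open and clear, with wrist force below 1 N.

**Rough spot:** The wrist force touched 40 N for a moment when the driver met the well floor. That was the held driver pressing on the stand, not the arm or gripper body.

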